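Hold a wedge gauge snug in a craft press

ROBOT

A 6-joint arm with a two-finger parallel gripper is mounted at the origin on the work surface; the furniture and walls round the work are solid. World frame = base frame: x ahead of the robot, y to its left, z up, the work surface at z = 0. Lengths are in m, angles in rad, forces in N, time in s.
With the tool pointing down it reaches from about 0.275 to 0.85 m from the base axis. Payload 19 kg.
Tool frame: the origin (TCP) lies at the very end of the fingers, on their centre line; the grasp point (between the pads) lies r.grip_point_offset behind it (r.grip_point_offset is the distance from the TCP to the grasp point, in m); y points along the fingers, z is the direction in which the jaws open and shut, and the axes are right-handed (so a half turn about y gives the same grasp; the last joint's range is limited). The gripper opens to 85 mm and grips with 20 to 120 N. Pads are 22 mm wide; open, the fingers measure 114 mm over their backs; the gripper's body (76 mm by 85 mm) begins 54 mm behind the grasp point. The pads swing forward as they close: fully open they stand 13 mm farther back than shut.
Start: joints at [-1.237, 0.15, 1.437, -0, 1.554, -0.134], TCP at [0.259, -0.513, 0.231] pointing down, gripper open.
Joint ranges: [-2.8, 2.8], [-0.68, 2.1], [0.12, 2.68], [-1.39, 4.53], [0.16, 2.79], [-2.81, 2.81]. Speed limits (rad/s): [1.89, 1.89, 2.22, 3.01, 3.01, 3.01].

INTERFACE

Orientations are given as a rotation vector (axis times angle).
In Python, from rig import r, vision, models gives the robot as it stands.
- The arm moves only by the shell command python3 -m pendant 'ROWS' [FORCE]. ROWS is JSON, a list of rows, each a list of 3 entries, a list of its own where there are three numbers: the turn, a rotation vector about the tool's x, y, z in units of 6 degrees (1.0 is 6 degrees), then the shift along the tool's x, y, z in units of 25 mm (1.0 is 25 mm), then the opening, from 0 (shut) to 1 (fully open). A call has 1 to 20 rows; each row shifts and turns the pose as measured when the row begins, along the tool's axes as they then stand; what a row does not reach is not made up. A row lasts 1/12 s, in which the tool goes at most 41.7 mm and 7.16 degrees, less where a joint would pass 70% of its speed; a pose out of reach is approached as far as the arm can. A call is refused whole if a number of a shift passes 1 or a number of a turn 1, either way. A call with a gripper value outside its range is refused whole. The fingers move at their own pace and stop on an object; FORCE is the grip in N (left out, the last holds). Time passes only in rows, so rows that do not move let the fingers close. It gives the time, the measured TCP pose, the force and the opening at its end, in the units of the state.
- r.get_state(): the state, without advancing time (a new reading comes with each control period).
- vision.camera(name): name is "side" or "top" or "wrist"; returns a dict with "pixels" (480x640x3 uint8, blue, green, red), "camera_matrix" (3x3 intrinsics, pixels), "eye" and "orientation" of the camera in the world; the wrist camera has in their place "mount" (4x4, takes a point from camera to tool coordinates, whose origin is the TCP and whose axes are the tool frame's). Camera axes: x right, y up, looking along -z (the intrinsics and any distortion apply to the point x, -y, -z); pixel columns grow to the right and rows downward; lengths in m; the calibration is good to about 2 mm. A picture is of the moment at which its call begins: read the wrist's pose just before it. There is no depth.
- r.hand_in(): hands the job in, once; it reports no verdict.
Trained networks look in a picture, given as the dict that the camera call returned (one of the last four; its "shot" number tells which), for a name from the list of things; names that differ only in an ending like _2 or _b are one class to them, and where a whole thing is asked for, a point or a joint stands for the part that bears it (a point fixed in the world has none). Each returns a list of dicts, best first, with "p" (0 to 1); they miss things now and then, are a little off and sometimes report something else, mostly with a low value. They report only what shows in the picture. A call takes as long as a camera call. They do not tell look-alikes from the thing itself.
- models.search_frame(picture, thing): "rect" ([left, top, right, bottom] in pixels, round what is visible of it).
- models.outline_of(picture, thing): "pixels" (480x640 bool, what is visible of it) and "rect" ([left, top, right, bottom] in pixels, round what is visible of it).
- models.landmark_of(picture, thing): "uv" ([column, row] in pixels: a listed point, or the origin of a listed thing).
The state is a dict: "t": time; "q": joint angles; "qvel": joint speeds; "joint_torque": joint torques, N m; "tcp_pos": TCP position; "tool_rot": TCP orientation; "contact_force": force on the tool from outside, world axes, zero at the start; "moment": the same for the moment, N m; "gripper_width": opening from 0.0 (shut) to 1.0 (fully open).
Only numpy, scipy, OpenCV 4.12 (cv2) and the standard library are available. Lean on these libraries where they do the work, as an engineer would, in place of code of your own. Each camera call takes 0.05 s, during which the arm holds its last target.

TASK

Take the wedge gauge out of its wooden block by the handle and slide its blade straight down, upright, into the gap between the two sprung metal plates of the little craft press, about midway along them, gently, until it drags snugly on both plates and both have begun to give, but without forcing either back to its stop. Finish still holding the gauge there by the handle, at rest at that depth and not let go, so that the gap can be read off it; leave the paint bottle, the grey stone and the ladybird stone behind the work where they are.

Things in the scene. Friction and masses are not known exactly. Their poses are not given: they have to be found in the camera images.
- gauge: Wedge (taper) gauge, loose, 55 to 115 g, standing upright in the block. Origin: middle of the underside of its brass collar; z up. Below the collar a steel blade 80 mm long and 26 mm wide (y), which tapers evenly from 15 mm thick (x) at the collar to 3 mm at the tip, the same on both sides. Collar 26 (x) x 40 (y) x 5 mm. Above it a wooden handle 16 mm thick (x) by 24 mm wide (y), from 5 to 50 mm above the origin. A half turn about z makes no difference.
- gauge_tip (a point): Middle of the blade's tip, 80 mm below the gauge's origin.
- block: Brown wooden block, fixed, 60 (x) x 80 (y) x 92 mm high, origin in the middle of its underside. An 18 (x) x 29 (y) mm slot goes through it at its centre; the gauge's blade hangs in it, the collar rests on the block's top, with about 1.5 mm play; gauge and block have nearly the same yaw. Lift the gauge straight up 85 mm to clear it.
- press: Small pale wooden press, screwed to the table, about 150 (x) x 130 (y) mm, jaws up to 90 mm high; origin on the table near the gap. Its x is the closing direction: across the gap, towards the movable jaw with the round wooden knob. y runs along the gap. Nothing but the plates and jaws lies within 40 mm of y = 0 above the base board, whose top is 14 mm above the table.
- plate_a_edge (a point): Middle of the upper edge of the gap-side face of the aluminium plate on the fixed jaw, 86 mm above the table. The plate is 84 mm long (y) and 60 mm deep below this edge; above it a lip leans away from the gap, up to 93 mm.
- plate_b_edge (a point): The same point of the other plate, on the movable jaw. The middle between the two edge points is the mouth of the gap. The gap is 6 to 9.5 mm wide (it differs every time), even all the way down, and stays as it is: the jaw is locked.
- plate_a (a joint): How far plate_a has been pushed back from the gap on its springs (m): 0 at rest, 0.006 at its stop. It takes 1 N to start it and 1.5 N more for each mm.
- plate_b (a joint): The same for plate_b, which is pushed back the other way (+x of the press).
- paint_bottle: White paint bottle with a black cap, 43 mm across, 109 mm high, standing at the far edge; bystander, origin in the middle of its underside.
- grey_stone: Grey pebble, 28 x 49 x 14 mm; bystander, origin in the middle of its underside.
- ladybird: Yellow pebble painted as a ladybird, 27 x 34 x 16 mm; bystander, origin in the middle of its underside.
Things that resemble listed ones, but are neither listed nor needed, are in the scene too. Of the things that look like the gauge, the largest one is meant.

How it is judged:
On the way, in this order (a step that is already met when the one before it is completed fails the run):
1. the gauge is held clear above its block (z of gauge_tip in the frame of block above 0.094 m and contact force between the fingers and gauge above 1 N), for 0.1 s.
2. the blade's tip is between the plates, 14 mm or more below their edges (z of gauge_tip in the frame of press below 0.072 m and x of gauge_tip in the frame of press between -0.012 and 0.014 m and y of gauge_tip in the frame of press between -0.028 and 0.028 m), for 0.1 s.
At the end, for the whole second after the job is handed in: Tip between the plates, 14 mm or more below their edges and within 28 mm of their middle; upright to 5 and square to 8 degrees; each plate presses it with over 1.5 N and is pushed back 0.3 to 4.7 mm; fingers still hold it (over 2 N), at rest, tip clear of the base board (all of step 2 and contact force between gauge and plate_a above 1.5 N and value of joint plate_a between 0.0003 and 0.0047 m and contact force between gauge and plate_b above 1.5 N and value of joint plate_b between 0.0003 and 0.0047 m and angle between gauge's own z axis and vertical below 0.09 rad and angle between the x axis of gauge and the x axis of press, either way round below 0.14 rad and contact force between the fingers and gauge above 2 N and z of gauge_tip in the frame of press above 0.017 m and linear speed of gauge below 0.01 m/s); the arm keeps its last pose, push and grip.
It fails at once if a plate is forced back to its stop (more than 5.5 mm) (value of joint any of plate_a, plate_b above 0.0055 m).
It fails at once if the paint bottle, the grey stone or the ladybird stone is moved by more than 15 mm (distance of any of paint_bottle, grey_stone, ladybird from where it was at the start of the episode above 0.015 m).
It also fails if it takes over 37 s, if anything falls off the work surface, if the arm or the gripper's body presses on something with over 40 N, if the wrist force passes 120 N, or if a joint passes its speed limit or range.

## Working session

There is one attempt and no reset: what is moved stays moved. The work goes in short steps, Python scripts to look and compute and a shell command to move; the robot and the scene stay as the last step left them, time stands still between calls to the robot, and variables do not carry over. Pictures are saved under pics/ and viewed, and the job is handed in when it is done.

```bash
ls; mkdir -p pics; python3 - <<'E'
from rig import r, vision, models
import cv2
print(r.get_state(), r.grip_point_offset)
for n in ["side","top","wrist"]:
    p=vision.camera(n); cv2.imwrite(f"pics/{n}0.png",p["pixels"])
    print(n,{k:v for k,v in p.items() if k!="pixels"})
    for th in ["gauge","block","press","gauge_tip","plate_a_edge","plate_b_edge"]:
        try:
            print(th,[(round(d["p"],2),d["uv"]) for d in models.landmark_of(p,th)][:4],[(round(d["p"],2),d["rect"]) for d in models.search_frame(p,th)][:4])
        except Exception as e: print(th,e)
E
```

```text
pics
{'t': 0.0, 'q': array([-1.23703219e+00,  1.50964740e-01,  1.43798768e+00,  2.58528388e-07,
        1.55380373e+00, -1.33985856e-01]), 'qvel': array([-0.00119538,  0.00049257, -0.00037728,  0.00169819,  0.00152613,
       -0.00019723]), 'joint_torque': array([ 8.37252919e-04, -7.13041878e+01, -5.70879364e+01, -2.52824393e-04,
        8.84686568e-03, -1.52129019e-05]), 'tcp_pos': array([ 0.25916801, -0.51301914,  0.23070915]), 'tool_rot': array([-0.46730814,  1.96222374, -1.95988984]), 'contact_force': array([-0.14941192, -0.34727608,  0.35499452]), 'moment': array([-0.0017612 , -0.02336271, -0.00537619]), 'gripper_width': 1.000092701185419} 0.0187
side {'camera_matrix': array([[484.79620497,   0.        , 323.93781108],
       [  0.        , 484.79620497, 232.10947859],
       [  0.        ,   0.        ,   1.        ]]), 'eye': array([ 0.533613  , -0.69971603,  0.58693226]), 'orientation': array([ 0.95136922, -0.02161667,  0.01117817]), 'shot': 1}
gauge [(0.84, [288.4, 357.4]), (0.75, [225.7, 304.4])] [(0.87, [277.0, 258.0, 299.3, 299.0]), (0.75, [275.5, 336.6, 299.0, 379.7]), (
[... 1646 characters left out ...]
3.4]), (0.38, [245.5, 275.6])] [(0.95, [210.5, 257.8, 268.6, 276.3])]
wrist {'camera_matrix': array([[357.57614619,   0.        , 321.39862337],
       [  0.        , 357.57614619, 240.61541976],
       [  0.        ,   0.        ,   1.        ]]), 'mount': array([[-5.36091471e-04, -9.59165762e-01, -2.82844045e-01,
        -7.21760442e-02],
       [ 7.79711037e-04,  2.82843598e-01, -9.59165727e-01,
        -1.42048490e-01],
       [ 9.99999552e-01, -7.34737189e-04,  5.96242091e-04,
        -7.53780632e-04],
       [ 0.00000000e+00,  0.00000000e+00,  0.00000000e+00,
         1.00000000e+00]]), 'shot': 3}
gauge [] []
block [] []
press [] []
gauge_tip [] []
plate_a_edge [] []
plate_b_edge [] []
```

View pics/side0.png

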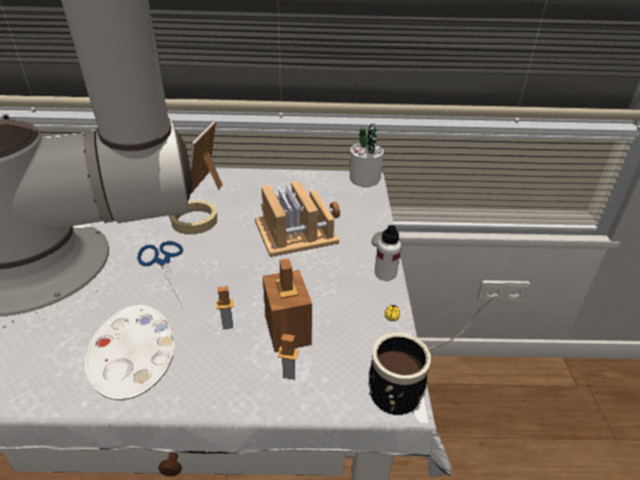

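View pics/top0.png

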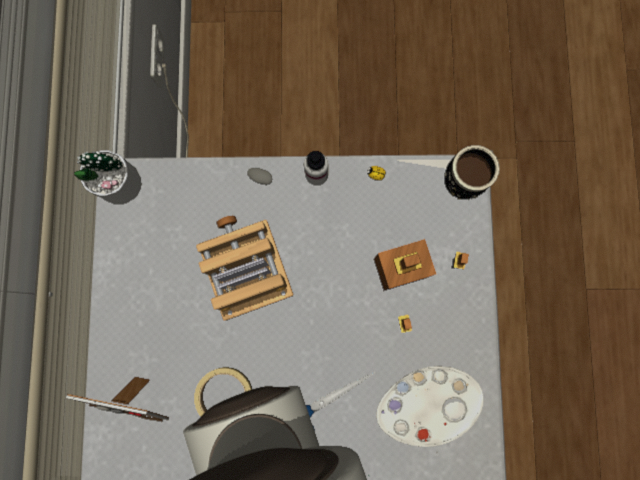

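View pics/wrist0.png

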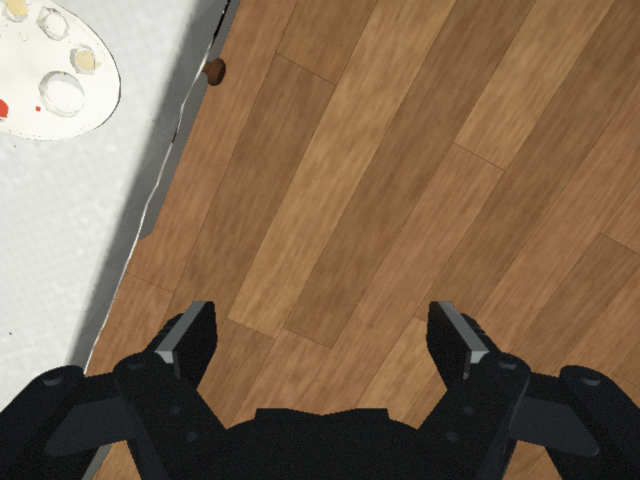

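```bash
cat > h.py <<'E'
import numpy as np, cv2
from scipy.spatial.transform import Rotation as R
def ray(p,uv,st=None):
    K=p["camera_matrix"]; d=np.array([(uv[0]-K[0,2])/K[0,0],-(uv[1]-K[1,2])/K[1,1],-1.])
    if "mount" in p:
        T=np.eye(4);T[:3,:3]=R.from_rotvec(st["tool_rot"]).as_matrix();T[:3,3]=st["tcp_pos"]
        M=T@p["mount"]; return M[:3,3],M[:3,:3]@d
    return np.array(p["eye"]),R.from_rotvec(p["orientation"]).as_matrix()@d
def atz(p,uv,z,st=None):
    o,d=ray(p,uv,st); return o+d*(z-o[2])/d[2]
def tri(rs):
    A=0;b=0
    for o,d in rs:
        d=d/np.linalg.norm(d);P=np.eye(3)-np.outer(d,d);A=A+P;b=b+P@o
    x=np.linalg.solve(A,b); return x
def proj(p,X,st=None):
    K=p["camera_matrix"]
    if "mount" in p:
        T=np.eye(4);T[:3,:3]=R.from_rotvec(st["tool_rot"]).as_matrix();T[:3,3]=st["tcp_pos"];M=T@p["mount"];o,m=M[:3,3],M[:3,:3]
    else: o,m=np.array(p["eye"]),R.from_rotvec(p["orientation"]).as_matrix()
    c=m.T@(np.array(X)-o); return np.array([K[0,2]+K[0,0]*c[0]/-c[2],K[1,2]-K[1,1]*c[1]/-c[2]])
E
python3 - <<'E'
from rig import r, vision, models
from h import *
st=r.get_state(); print(R.from_rotvec(st["tool_rot"]).as_matrix().round(3))
t=vision.camera("top"); im=t["pixels"]
cv2.imwrite("pics/topz.png",np.hstack([cv2.resize(im[225:305,370:470],None,fx=4,fy=4,interpolation=cv2.INTER_CUBIC),cv2.resize(im[210:330,190:300],(400,320),interpolation=cv2.INTER_CUBIC)]))
for n,uv,z in [("blk",(398.3,269.5),0),("gauge",(404,263),.1),("pa",(242.1,277.7),.086),("pb",(240,272),.086),("press",(248.1,277.5),0)]:
    print(n,atz(t,uv,z).round(4))
s=vision.camera("side")
print(atz(s,(287,329),0), atz(s,(288,197),.086),atz(s,(288.3,201.3),.086))
E
```

```text
[[-0.893 -0.     0.451]
 [-0.451  0.    -0.893]
 [ 0.    -1.    -0.   ]]
blk [ 0.4834 -0.1547  0.    ]
gauge [ 0.485  -0.1506  0.1   ]
pa [0.465  0.1091 0.086 ]
pb [0.4743 0.1126 0.086 ]
press [0.4717 0.1121 0.    ]
[ 0.48729105 -0.14953166  0.        ] [0.47432178 0.12018347 0.086     ] [0.47587161 0.10418086 0.086     ]
```

View pics/topz.png

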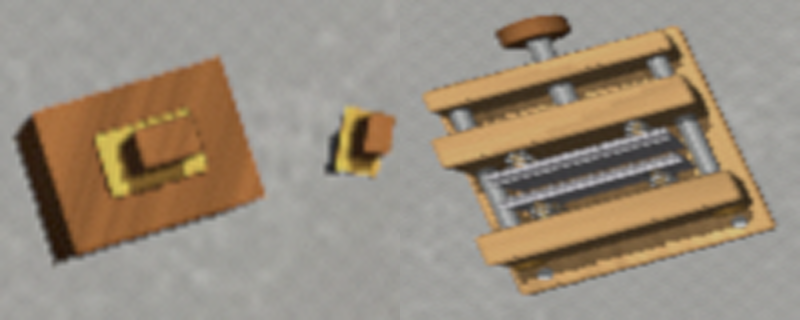

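```bash
python3 - <<'E'
from rig import r, vision, models
from h import *
t=vision.camera("top")
B=[(370+x/4,225+y/4) for x,y in [(33,115),(218,58),(265,195),(78,258)]]
P=[atz(t,u,.092)[:2] for u in B]; print(np.round(P,4), np.mean(P,0))
for i,j in [(0,1),(3,2)]: d=P[i]-P[j]; print(np.linalg.norm(d),np.degrees(np.arctan2(-d[0],d[1])))
for i,j in [(0,3),(1,2)]: d=P[i]-P[j]; print(np.linalg.norm(d),np.degrees(np.arctan2(d[1],d[0])))
sx=110/400;sy=120/320
# jaw top edges
for a,b in [((425,95),(672,32)),((437,140),(690,78)),((478,238),(738,175)),((490,182),(665,130)),((505,208),(683,158))]:
    u=[atz(t,(190+x*sx,210+y*sy),.09)[:2] for x,y in (a,b)]; d=u[0]-u[1]; print(np.round(u,4),np.linalg.norm(d),np.degrees(np.arctan2(-d[0],d[1])))
E
python3 -m pendant '[[[0,-1,0],[0,0,0],1],[[0,-1,0],[0,0,0],1],[[0,-1,0],[0,0,0],1],[[0,-1,0],[0,0,0],1],[[0,-1,0],[0,0,0],1],[[0,-1,0],[0,0,0],1],[[0,-1,0],[0,0,0],1],[[0,-1,0],[0,0,0],1],[[0,-1,0],[0,0,0],1],[[0,-1,0],[0,0,0],1],[[0,-1,0],[0,0,0],1],[[0,-1,0],[0,0,0],1],[[0,-1,0],[0,0,0],1]]' 20
```

```text
[[ 0.5011 -0.1108]
 [ 0.5236 -0.186 ]
 [ 0.468  -0.2029]
 [ 0.4436 -0.1274]] [ 0.48409618 -0.15675155]
0.07854492340137346 16.631049999917117
0.07935226262921696 17.956258216088962
0.059920553923717985 16.09711061581413
0.05808320407420294 16.855686740824762
[[ 0.5157  0.0042]
 [ 0.5535 -0.1065]] 0.11704274707769416 18.823732266602118
[[ 0.4882 -0.001 ]
 [ 0.525  -0.1139]] 0.11880832854120217 18.040438840369514
[[ 0.4292 -0.0187]
 [ 0.4658 -0.1337]] 0.12076110719783738 17.678262226495274
[[ 0.4626 -0.0242]
 [ 0.4933 -0.1021]] 0.08372096995800528 21.534032761171787
[[ 0.447  -0.0307]
 [ 0.4763 -0.1097]] 0.08427879202173343 20.382172753403584
t: 3.18
tcp_pos: [0.2593, -0.5132, 0.2313]
tool_rot: [-1.344, 0.971, -0.97]
contact_force: [0.7, -0.0, -0.5]
gripper_width: 1.0
```

```bash
cat > go.py <<'E'
import sys
from rig import r
from h import *
def delta(x,y,z,yaw):
    st=r.get_state(); M=R.from_rotvec(st["tool_rot"]).as_matrix()
    c,s=np.cos(np.radians(yaw)),np.sin(np.radians(yaw))
    T=np.array([[s,0,c],[-c,0,s],[0,-1,0]])
    rv=R.from_matrix(M.T@T).as_rotvec()
    print("t",st["t"],"tcp",st["tcp_pos"].round(4),"zaxis",M[:,2].round(4),"ydown",M[:,1].round(4),"F",st["contact_force"].round(2),"w",round(st["gripper_width"],3))
    d=np.array([x,y,z])-st["tcp_pos"]
    print("turn",(np.degrees(rv)/6).round(3),"shift(now axes)",(M.T@d/.025).round(3),"shift(target axes)",(T.T@d/.025).round(3))
if __name__=="__main__": delta(*map(float,sys.argv[1:5]))
E
python3 go.py 0.484 -0.157 0.23 17; python3 - <<'E'
from h import *
from rig import vision
t=vision.camera("top")
for a,b in [((425,95),(672,32)),((437,140),(690,78)),((478,238),(738,175)),((490,182),(665,130)),((505,208),(683,158))]:
    u=[atz(t,(190+(x-400)*.275,210+y*.375),.088)[:2] for x,y in (a,b)]; d=u[0]-u[1]; print(np.round(u,4),np.mean(u,0),np.linalg.norm(d),np.degrees(np.arctan2(-d[0],d[1])))
E
```

```text
t 3.1833 tcp [ 0.2593 -0.5132  0.2313] zaxis [ 0.9493  0.3142 -0.    ] ydown [-0.e+00  1.e-04 -1.e+00] F [ 0.67 -0.04 -0.48] w 1.0
turn [ 0.     0.219 -0.001] shift(now axes) [-10.701   0.052  13.012] shift(target axes) [-10.997   0.051  12.763]
[[0.5177 0.183 ]
 [0.5556 0.0729]] [0.53660587 0.12794286] 0.11643228835790083 18.99403093895991
[[0.4901 0.177 ]
 [0.527  0.0646]] [0.50853721 0.12080095] 0.11822653154257402 18.19694816719395
[[0.4308 0.1575]
 [0.4676 0.043 ]] [0.44920737 0.10025168] 0.12018703570967955 17.828459558591625
[[0.4644 0.1529]
 [0.4952 0.0756]] [0.47980678 0.1142216 ] 0.08319455702217643 21.755528842045603
[[0.4487 0.1459]
 [0.4781 0.0675]] [0.46339559 0.10668983] 0.08378590679135021 20.58108027196872
```

```bash
python3 -m pendant '[[[0,0.2,0],[-0.8,0,1],1],[[0,0,0],[-0.85,0,1],1],[[0,0,0],[-0.85,0,1],1],[[0,0,0],[-0.85,0,1],1],[[0,0,0],[-0.85,0,1],1],[[0,0,0],[-0.85,0,1],1],[[0,0,0],[-0.85,0,1],1],[[0,0,0],[-0.85,0,1],1],[[0,0,0],[-0.85,0,1],1],[[0,0,0],[-0.85,0,1],1],[[0,0,0],[-0.85,0,1],1],[[0,0,0],[-0.85,0,1],1]]'; python3 go.py 0.484 -0.157 0.23 17
```

```text
t: 4.23
tcp_pos: [0.4777, -0.1732, 0.2309]
tool_rot: [-1.323, 1.012, -1.014]
contact_force: [0.4, -0.4, -0.2]
gripper_width: 1.0
t 4.2333 tcp [ 0.4777 -0.1732  0.2309] zaxis [9.655e-01 2.605e-01 5.000e-04] ydown [ 8.0e-04 -1.3e-03 -1.0e+00] F [ 0.45 -0.44 -0.22] w 1.0
turn [-0.004 -0.317  0.014] shift(now axes) [-0.561  0.035  0.412] shift(target axes) [-0.547  0.036  0.43 ]
```

```bash
python3 -m pendant '[[[0,-0.3,0],[-0.55,0,0.4],1],[[0,0,0],[0,0,0],1]]'; python3 - <<'E'
from rig import r, vision, models
from h import *
st=r.get_state(); w=vision.camera("wrist"); cv2.imwrite("pics/w1.png",w["pixels"])
np.save("w1.npy",np.r_[st["tcp_pos"],st["tool_rot"]])
lm=models.landmark_of(w,"gauge"); print([(d["p"],d["uv"]) for d in lm])
for d in lm[:2]: print(atz(w,d["uv"],.092,st))
lm=models.landmark_of(w,"block"); print([(d["p"],d["uv"]) for d in lm])
for d in lm[:2]: print(atz(w,d["uv"],.0,st))
E
python3 go.py 0.484 -0.157 0.23 17
```

```text
t: 4.4
tcp_pos: [0.4864, -0.1518, 0.231]
tool_rot: [-1.333, 0.988, -0.991]
contact_force: [0.3, -0.2, -0.2]
gripper_width: 0.999
[(0.93, [324.1, 233.4]), (0.8, [216.0, 188.6]), (0.7, [295.7, 306.1])]
[ 0.48999426 -0.15482747  0.092     ]
[ 0.39809546 -0.14461188  0.092     ]
[(0.66, [315.7, 210.6])]
[ 0.48227859 -0.15722783  0.        ]
t 4.55 tcp [ 0.4853 -0.1549  0.2309] zaxis [0.9579 0.2872 0.001 ] ydown [ 0.0013 -0.001  -1.    ] F [-0.75 -0.86 -1.04] w 0.998
turn [-0.009 -0.052  0.013] shift(now axes) [ 0.067  0.036 -0.073] shift(target axes) [ 0.067  0.036 -0.073]
```

View pics/w1.png

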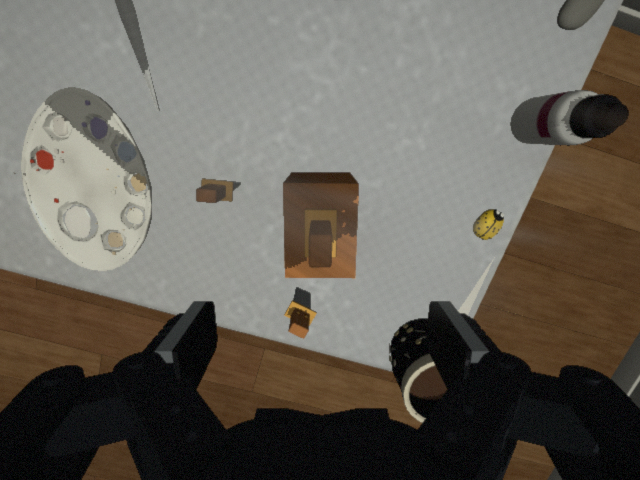

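```bash
python3 - <<'E'
from rig import r, vision
from h import *
st=r.get_state(); w=vision.camera("wrist"); cv2.imwrite("pics/w2.png",w["pixels"][150:330,230:420].repeat(4,0).repeat(4,1)[:600,:760])
t=vision.camera("top"); print("mug",atz(t,(475,168),.1),atz(t,(450,168),.1))
for n,uv,z in [("handle top",(320,243),.142),("bl",(284,277),.092),("br",(356,277),.092)]: print(n,atz(w,uv,z,st).round(4))
for X in [(0.485,-.1565,.142)]: print(proj(w,X,st))
print(st["t"],st["tcp_pos"])
E
```

```text
mug [ 0.63956786 -0.27105244  0.1       ] [ 0.63997837 -0.23029613  0.1       ]
handle top [ 0.4837 -0.1522  0.142 ]
bl [ 0.4674 -0.2042  0.092 ]
br [ 0.5256 -0.1868  0.092 ]
[320.05046053 249.35101148]
4.55 [ 0.48525162 -0.15486525  0.23089826]
```

View pics/w2.png

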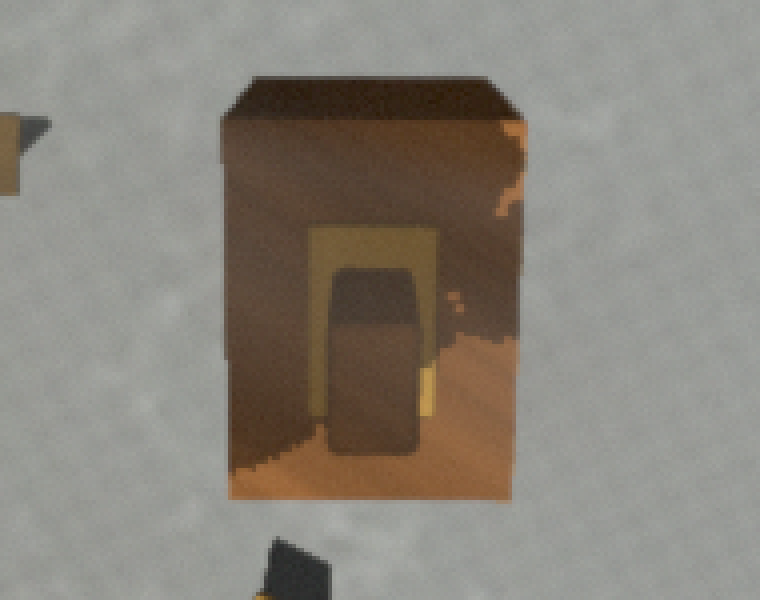

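```bash
python3 - <<'E'
from rig import r, vision
from h import *
st=r.get_state(); w=vision.camera("wrist")
f=lambda x,y,z:atz(w,(230+x/4-.5,150+y/4-.5),z,st)
print("handle",f(373.5,389,.142))
C=[f(221,119,.092),f(527,119,.092),f(512,499,.092),f(229,499,.092)]
print(np.mean(C,0)); d=C[1]-C[0];print(np.linalg.norm(d),np.degrees(np.arctan2(d[1],d[0])));d=C[2]-C[3];print(np.linalg.norm(d),np.degrees(np.arctan2(d[1],d[0])));d=C[0]-C[3];print(np.linalg.norm(d),np.degrees(np.arctan2(-d[0],d[1])));d=C[1]-C[2];print(np.linalg.norm(d),np.degrees(np.arctan2(-d[0],d[1])))
c=[f(308,227,.097),f(437,227,.097)];print("collar +y edge mid",np.mean(c,0),np.linalg.norm(c[0]-c[1]))
E
python3 go.py 0.486 -0.155 0.104 16.8
```

```text
handle [ 0.48604808 -0.15486681  0.142     ]
[ 0.48612123 -0.15514864  0.092     ]
0.05963549586669355 16.67017781039723
0.0596101866043228 16.652464649876567
0.0794300654921488 16.22768377164141
0.07944869307828217 16.20953269381244
collar +y edge mid [ 0.48058901 -0.13660966  0.097     ] 0.025229016341454136
t 4.7 tcp [ 0.485  -0.1556  0.2309] zaxis [0.9581 0.2864 0.001 ] ydown [ 0.0014 -0.001  -1.    ] F [-0.06 -1.49 -0.05] w 0.998
turn [-0.01  -0.026  0.013] shift(now axes) [-0.019  5.077  0.042] shift(target axes) [-0.012  5.077  0.047]
```

```bash
python3 -m pendant '[[[0,0,0],[0,1,0.05],1],[[0,0,0],[0,1,0],1],[[0,0,0],[0,1,0],1],[[0,0,0],[0,1,0],1],[[0,0,0],[0,0.5,0],1],[[0,0,0],[0,0,0],1]]' 25; python3 go.py 0.486 -0.155 0.104 16.6
```

```text
t: 5.2
tcp_pos: [0.4851, -0.1614, 0.1157]
tool_rot: [-1.328, 0.997, -1.007]
contact_force: [0.2, 0.3, -0.5]
gripper_width: 0.999
t 5.2 tcp [ 0.4851 -0.1614  0.1157] zaxis [0.9616 0.2743 0.0041] ydown [ 0.0053 -0.0036 -1.    ] F [ 0.18  0.28 -0.5 ] w 0.999
turn [-0.039 -0.113  0.048] shift(now axes) [-0.237  0.468  0.104] shift(target axes) [-0.233  0.469  0.109]
```

```bash
python3 -m pendant '[[[-0.04,-0.1,0.05],[-0.23,0.2,0.1],1],[[0,0,0],[0,0.2,0],1],[[0,0,0],[0,0,0],1]]' 25; python3 go.py 0.486 -0.155 0.104 16.6
```

```text
t: 5.45
tcp_pos: [0.4858, -0.1563, 0.1063]
tool_rot: [-1.331, 0.996, -0.996]
contact_force: [-0.4, 0.3, 0.1]
gripper_width: 1.0
t 5.45 tcp [ 0.4858 -0.1563  0.1063] zaxis [ 0.9594  0.2819 -0.    ] ydown [-1.e-04  2.e-04 -1.e+00] F [-0.39  0.34  0.1 ] w 1.0
turn [ 0.    -0.037 -0.002] shift(now axes) [-0.048  0.092  0.023] shift(target axes) [-0.048  0.092  0.023]
```

```bash
python3 -m pendant '[[[0,-0.03,0],[-0.04,0.06,0.02],0],[[0,0,0],[0,0,0],0],[[0,0,0],[0,0,0],0],[[0,0,0],[0,0,0],0],[[0,0,0],[0,0,0],0],[[0,0,0],[0,0,0],0],[[0,0,0],[0,0,0],0],[[0,0,0],[0,0,0],0],[[0,0,0],[0,0,0],0],[[0,0,0],[0,0,0],0]]' 50; python3 go.py 0.486 -0.155 0.104 16.6; python3 - <<'E'
from rig import vision
import cv2
cv2.imwrite("pics/w3.png",vision.camera("wrist")["pixels"])
E
```

```text
t: 6.28
tcp_pos: [0.4874, -0.1557, 0.1078]
tool_rot: [-1.331, 0.99, -0.997]
contact_force: [0.5, -0.6, -0.8]
gripper_width: 0.179
t 6.2833 tcp [ 0.4874 -0.1557  0.1078] zaxis [0.9584 0.2853 0.0034] ydown [ 0.0041 -0.002  -1.    ] F [ 0.54 -0.59 -0.79] w 0.179
turn [-0.033 -0.004  0.029] shift(now axes) [-0.043  0.151 -0.044] shift(target axes) [-0.043  0.151 -0.044]
```

View pics/w3.png

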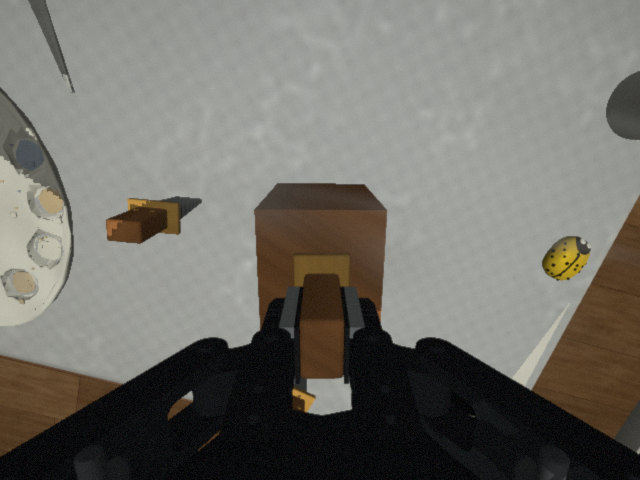

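```bash
python3 -m pendant '[[[-0.03,0,0.03],[0,-0.3,0],0],[[0,0,0],[0,-0.6,0],0],[[0,0,0],[0,-0.6,0],0],[[0,0,0],[0,-0.6,0],0],[[0,0,0],[0,-0.6,0],0],[[0,0,0],[0,-0.6,0],0],[[0,0,0],[0,-0.7,0],0],[[0,0,0],[0,-0.7,0],0],[[0,0,0],[0,-0.7,0],0],[[0,0,0],[0,0,0],0],[[0,0,0],[0,0,0],0]]' 50; python3 go.py 0.472 0.08 0.225 18; python3 - <<'E'
from rig import vision
import cv2
cv2.imwrite("pics/w4.png",vision.camera("wrist")["pixels"])
cv2.imwrite("pics/s4.png",vision.camera("side")["pixels"])
E
```

```text
t: 7.25
tcp_pos: [0.4865, -0.1556, 0.2537]
tool_rot: [-1.333, 0.996, -0.992]
contact_force: [0.1, 1.3, -0.7]
gripper_width: 0.183
t 7.25 tcp [ 0.4865 -0.1556  0.2537] zaxis [ 0.9585  0.2851 -0.0019] ydown [-0.0022  0.001  -1.    ] F [ 0.08  1.31 -0.69] w 0.183
turn [ 0.018 -0.239 -0.015] shift(now axes) [-9.197  1.16   2.134] shift(target axes) [-9.143  1.149  2.362]
```

View pics/w4.png

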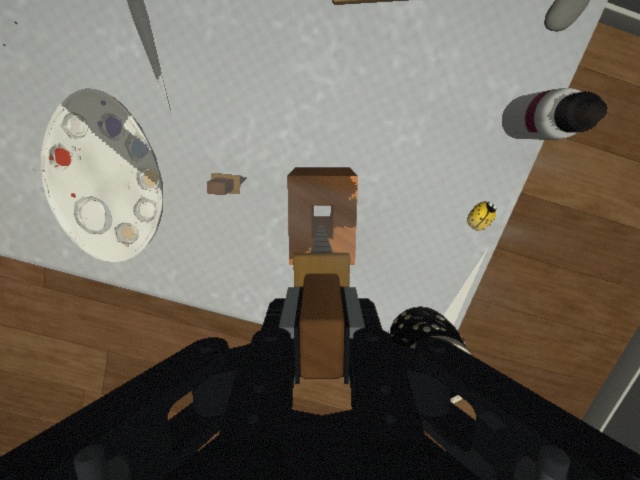

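View pics/s4.png

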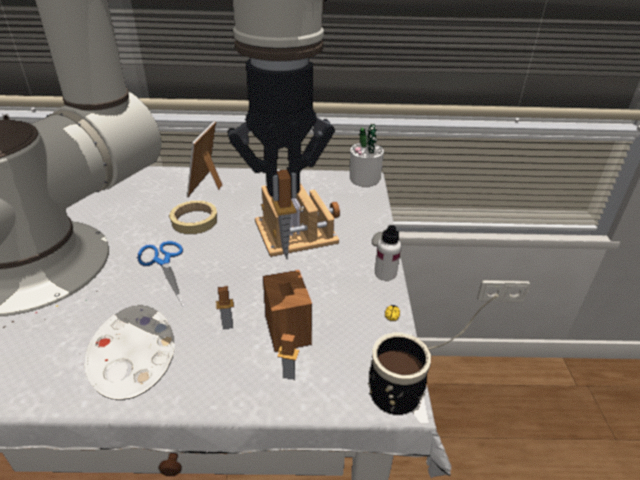

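```bash
python3 go.py 0.4905 0.0535 0.25 18;  python3 -m pendant '[[[0,-0.24,0],[-0.6,0,0.15],0],[[0,0,0],[-0.9,0,0.3],0],[[0,0,0],[-1,0,0.3],0],[[0,0,0],[-1,0,0.3],0],[[0,0,0],[-1,0,0.3],0],[[0,0,0],[-1,0,0.3],0],[[0,0,0],[-1,0,0.3],0],[[0,0,0],[-0.9,0,0.3],0],[[0,0,0],[-0.4,0,0.2],0],[[0,0,0],[0,0,0],0]]'; python3 go.py 0.4905 0.0535 0.25 18
```

```text
t 7.35 tcp [ 0.4864 -0.1556  0.2531] zaxis [ 0.9585  0.2851 -0.0023] ydown [-0.0027  0.0012 -1.    ] F [ 0.19  0.36 -1.3 ] w 0.182
turn [ 0.021 -0.239 -0.019] shift(now axes) [-7.969  0.133  2.542] shift(target axes) [-7.903  0.123  2.741]
t: 8.18
tcp_pos: [0.4806, 0.0574, 0.2438]
tool_rot: [-1.348, 0.992, -0.963]
contact_force: [0.6, 0.1, -0.9]
gripper_width: 0.182
t 8.1833 tcp [0.4806 0.0574 0.2438] zaxis [ 0.9517  0.3067 -0.0155] ydown [-0.0177  0.0045 -0.9998] F [ 0.59  0.14 -0.85] w 0.182
turn [ 0.148 -0.023 -0.093] shift(now axes) [ 0.266 -0.255  0.325] shift(target axes) [ 0.27  -0.248  0.328]
```

```bash
python3 -m pendant '[[[0.15,0,-0.1],[0.2,-0.2,0.3],0],[[0,0,0],[0,0,0],0],[[0,0,0],[0,0,0],0],[[0,0,0],[0,0,0],0]]'; python3 go.py 0.4905 0.0535 0.25 18; python3 - <<'E'
from rig import r, vision, models
from h import *
st=r.get_state(); w=vision.camera("wrist"); cv2.imwrite("pics/w5.png",w["pixels"]); cv2.imwrite("pics/w5z.png",cv2.resize(w["pixels"][40:260,200:450],None,fx=3.2,fy=2.72,interpolation=cv2.INTER_CUBIC))
np.save("w5.npy",np.r_[st["tcp_pos"],st["tool_rot"]])
for n in ["plate_a_edge","plate_b_edge"]:
  for d in models.landmark_of(w,n)[:2]: print(n,d["p"],d["uv"],atz(w,d["uv"],.086,st).round(4))
s2=r.get_state(); print(s2["tcp_pos"]-st["tcp_pos"])
E
```

```text
t: 8.52
tcp_pos: [0.4899, 0.0534, 0.2473]
tool_rot: [-1.343, 0.976, -0.977]
contact_force: [-0.4, 0.0, -0.8]
gripper_width: 0.18
t 8.5167 tcp [0.4899 0.0534 0.2473] zaxis [ 0.9517  0.307  -0.0011] ydown [-5.0e-04 -1.8e-03 -1.0e+00] F [-0.39  0.01 -0.83] w 0.18
turn [ 0.01  -0.02   0.015] shift(now axes) [ 0.003 -0.107  0.026] shift(target axes) [ 0.003 -0.107  0.026]
plate_a_edge 0.85 [321.5, 150.1] [0.4712 0.1113 0.086 ]
plate_b_edge 0.73 [332.4, 148.0] [0.4792 0.1157 0.086 ]
[-1.33229453e-04  2.63433944e-04  1.41768406e-06]
```

View pics/w5.png

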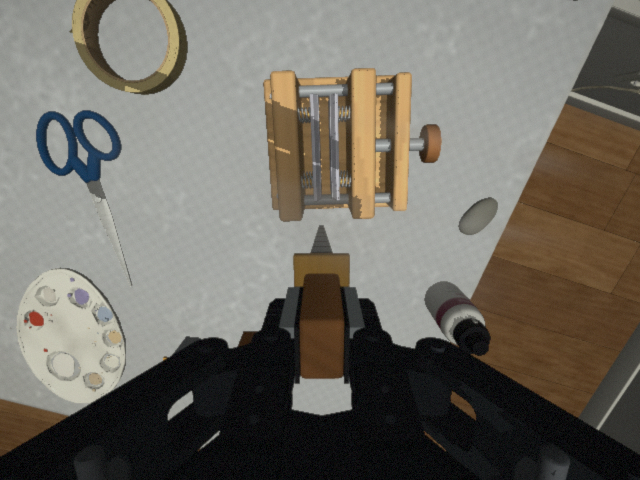

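View pics/w5z.png

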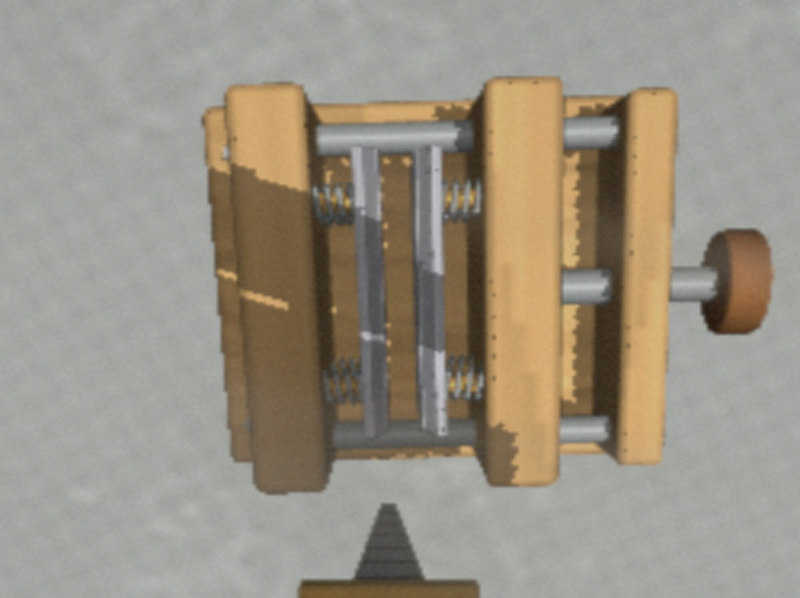

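```bash
python3 - <<'E'
import cv2
im=cv2.imread("pics/w5.png")
cv2.imwrite("pics/w5y.png",cv2.resize(im[85:205,300:350],None,fx=12,fy=5,interpolation=cv2.INTER_NEAREST))
E
```

```text
(no output)
```

View pics/w5y.png

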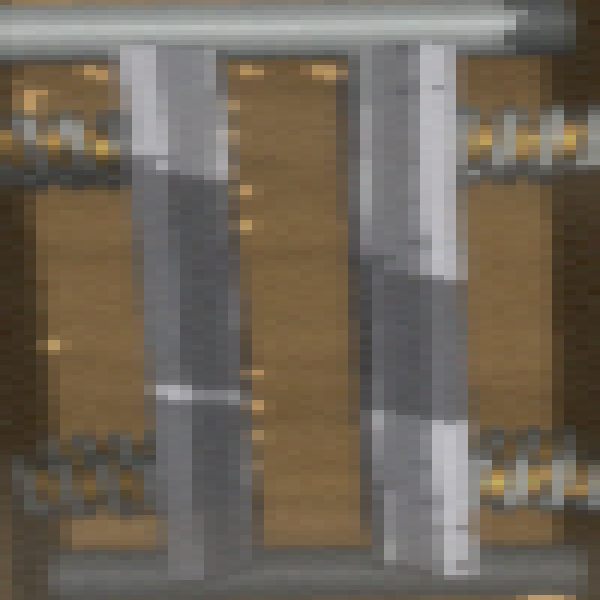

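```bash
cat > m5.py <<'E'
from h import *
from rig import vision
w=vision.camera("wrist")
v=np.load("w5.npy"); st={"tcp_pos":v[:3],"tool_rot":v[3:]}
f=lambda x,y,z:atz(w,(300+x/12-.5,85+y/5-.5),z,st)
A=[f(219,50,.086),f(254,575,.086)];B=[f(370,50,.086),f(398,575,.086)]
for P in (A,B):
    d=P[0]-P[1]; print(np.round(P,4),np.mean(P,0),np.linalg.norm(d),np.degrees(np.arctan2(-d[0],d[1])))
m=(np.mean(A,0)+np.mean(B,0))/2; print(m)
yw=np.radians(19.8); n=np.array([np.cos(yw),np.sin(yw),0]); print("gap",(np.mean(B,0)-np.mean(A,0))@n)
g=lambda x,y,z:atz(w,(200+(x+.5)/3.2-.5,40+(y+.5)/2.72-.5),z,st)
for n,a,b in [("jawA right",(304,95),(331,470)),("jawB left",(487,90),(488,470)),("jawBr",(561,85),(561,470)),("jawC",(677,100),(664,455)),("jawAl",(228,95),(252,480))]:
    P=[g(*a,.09),g(*b,.09)];d=P[0]-P[1];print(n,np.mean(P,0),np.degrees(np.arctan2(-d[0],d[1])))
E
python3 m5.py
```

```text
[[0.4553 0.1509 0.086 ]
 [0.4831 0.0721 0.086 ]] [0.46919024 0.11152353 0.086     ] 0.08358619427612811 19.454406132854274
[[0.4647 0.154  0.086 ]
 [0.4929 0.0753 0.086 ]] [0.47879688 0.11462864 0.086     ] 0.08359320900104801 19.684173014214213
[0.47399356 0.11307608 0.086     ]
gap 0.01009052736084671
jawA right [0.45315693 0.10809331 0.09      ] 20.51670940276681
jawB left [0.4937292  0.12188546 0.09      ] 19.433784655519876
jawBr [0.5111892  0.12820578 0.09      ] 20.34396578340382
jawC [0.53727839 0.13710949 0.09      ] 20.050064832722377
jawAl [0.4349062  0.10050963 0.09      ] 18.925267249112753
```

```bash
python3 go.py 0.474 0.113 0.215 19.7;  python3 -m pendant '[[[0,-0.28,0],[-0.6,0.2,0],0],[[0,0,0],[-0.8,0.4,0],0],[[0,0,0],[-0.6,0.3,0],0],[[0,0,0],[-0.2,0.1,0],0],[[0,0,0],[0,0,0],0],[[0,0,0],[0,0,0],0]]'; python3 go.py 0.474 0.113 0.215 19.7
```

```text
t 8.7167 tcp [0.4897 0.0537 0.2474] zaxis [ 0.9516  0.3072 -0.001 ] ydown [-5.0e-04 -1.6e-03 -1.0e+00] F [-0.97 -0.44 -0.39] w 0.181
turn [ 0.01  -0.302  0.013] shift(now axes) [-2.451  1.292  0.131] shift(target axes) [-2.444  1.295  0.207]
t: 9.22
tcp_pos: [0.4714, 0.1056, 0.2219]
tool_rot: [-1.353, 0.954, -0.957]
contact_force: [-0.7, 0.0, -0.1]
gripper_width: 0.18
t 9.2167 tcp [0.4714 0.1056 0.2219] zaxis [ 9.427e-01  3.336e-01 -4.000e-04] ydown [ 3.0e-04 -2.1e-03 -1.0e+00] F [-0.67  0.03 -0.1 ] w 0.18
turn [ 0.004 -0.035  0.02 ] shift(now axes) [-0.245  0.274  0.196] shift(target axes) [-0.243  0.275  0.197]
```

```bash
 python3 -m pendant '[[[0,-0.03,0.02],[-0.24,0.25,0.2],0],[[0,0,0],[0,0,0],0],[[0,0,0],[0,0,0],0],[[0,0,0],[0,0,0],0]]'; python3 go.py 0.474 0.113 0.215 19.7
python3 - <<'E'
from rig import r, vision
from h import *
st=r.get_state()
w=vision.camera("wrist")["pixels"]; s=vision.camera("side")
cv2.imwrite("pics/w6.png",w[60:300,200:450].repeat(2,0).repeat(3,1)); cv2.imwrite("pics/s6.png",cv2.resize(s["pixels"][110:270,220:380],None,fx=5,fy=3.75,interpolation=cv2.INTER_CUBIC))
M=R.from_rotvec(st["tool_rot"]).as_matrix(); tip=st["tcp_pos"]+M[:,1]*.0958; print("tip",tip, proj(s,tip), proj(s,[.474,.113,.086]))
E
```

```text
t: 9.55
tcp_pos: [0.4756, 0.1119, 0.2159]
tool_rot: [-1.352, 0.953, -0.954]
contact_force: [0.0, 0.6, -0.7]
gripper_width: 0.181
t 9.55 tcp [0.4756 0.1119 0.2159] zaxis [9.421e-01 3.353e-01 7.000e-04] ydown [ 8.e-04 -2.e-04 -1.e+00] F [ 0.05  0.58 -0.69] w 0.181
turn [-0.006 -0.018  0.004] shift(now axes) [-0.063  0.035 -0.046] shift(target axes) [-0.063  0.035 -0.046]
tip [0.47568554 0.11188873 0.12007608] [288.10206931 184.07716707] [287.61494627 198.90532202]
```

View pics/w6.png

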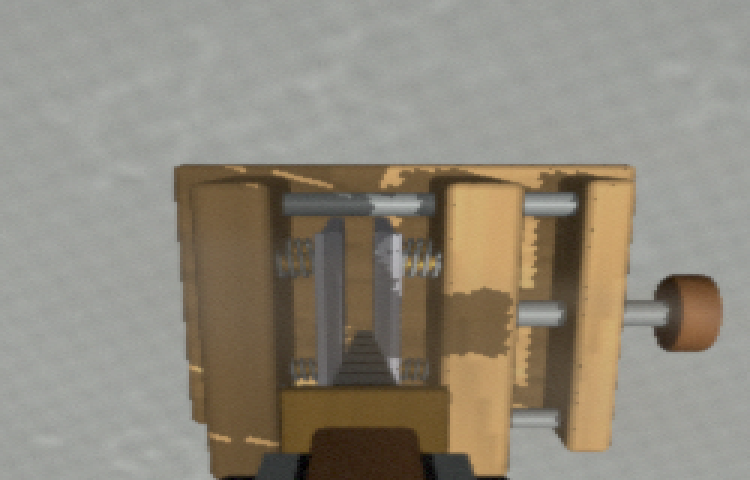

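View pics/s6.png

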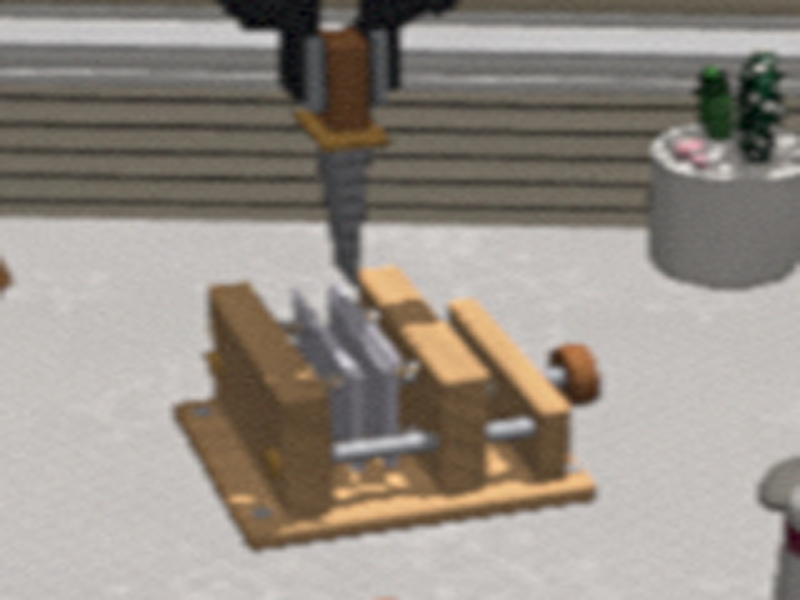

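```bash
 python3 -m pendant '[[[0,0,0],[-0.06,0.1,-0.05],0],[[0,0,0],[0,0.3,0],0],[[0,0,0],[0,0.3,0],0],[[0,0,0],[0,0.15,0],0],[[0,0,0],[0,0,0],0],[[0,0,0],[0,0,0],0]]'; python3 go.py 0.474 0.113 0.160 19.7
```

```text
t: 10.15
tcp_pos: [0.4735, 0.1125, 0.1921]
tool_rot: [-1.351, 0.954, -0.955]
contact_force: [0.5, 0.6, -0.7]
gripper_width: 0.18
t 10.15 tcp [0.4735 0.1125 0.1921] zaxis [9.423e-01 3.347e-01 4.000e-04] ydown [ 6.e-04 -3.e-04 -1.e+00] F [ 0.45  0.64 -0.7 ] w 0.18
turn [-0.004 -0.024  0.005] shift(now axes) [-0.012  1.285  0.024] shift(target axes) [-0.011  1.285  0.025]
```

```bash
 python3 -m pendant '[[[0,-0.02,0],[0,0.3,0.02],0],[[0,0,0],[0,0.3,0],0],[[0,0,0],[0,0.3,0],0],[[0,0,0],[0,0.25,0],0],[[0,0,0],[0,0,0],0],[[0,0,0],[0,0,0],0],[[0,0,0],[0,0,0],0]]'; python3 go.py 0.474 0.113 0.150 19.7
python3 - <<'E'
from rig import r, vision
from h import *
w=vision.camera("wrist")["pixels"]; s=vision.camera("side")
cv2.imwrite("pics/w7.png",w[60:300,200:450].repeat(2,0).repeat(3,1)); cv2.imwrite("pics/s7.png",cv2.resize(s["pixels"][110:270,220:380],None,fx=5,fy=3.75,interpolation=cv2.INTER_CUBIC))
E
```

```text
t: 10.73
tcp_pos: [0.4738, 0.1127, 0.1596]
tool_rot: [-1.353, 0.953, -0.952]
contact_force: [0.2, -0.3, -1.7]
gripper_width: 0.182
t 10.7333 tcp [0.4738 0.1127 0.1596] zaxis [ 9.415e-01  3.370e-01 -6.000e-04] ydown [-4.e-04 -5.e-04 -1.e+00] F [ 0.23 -0.26 -1.73] w 0.182
turn [ 0.005 -0.001  0.003] shift(now axes) [-0.01   0.384  0.012] shift(target axes) [-0.01   0.385  0.012]
```

View pics/w7.png

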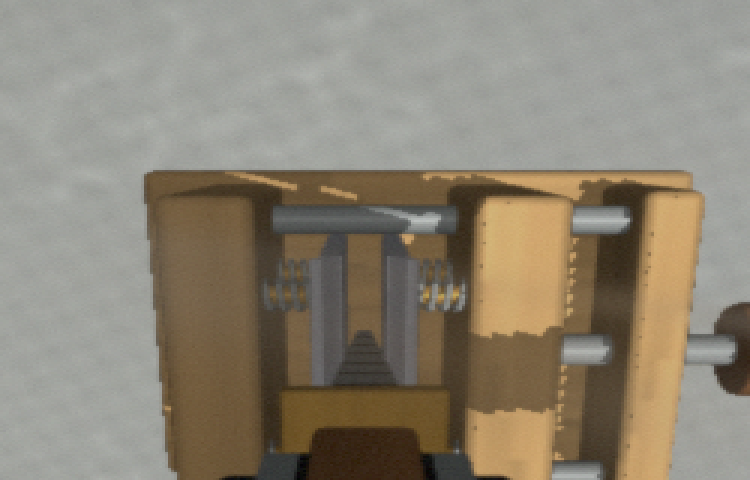

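View pics/s7.png

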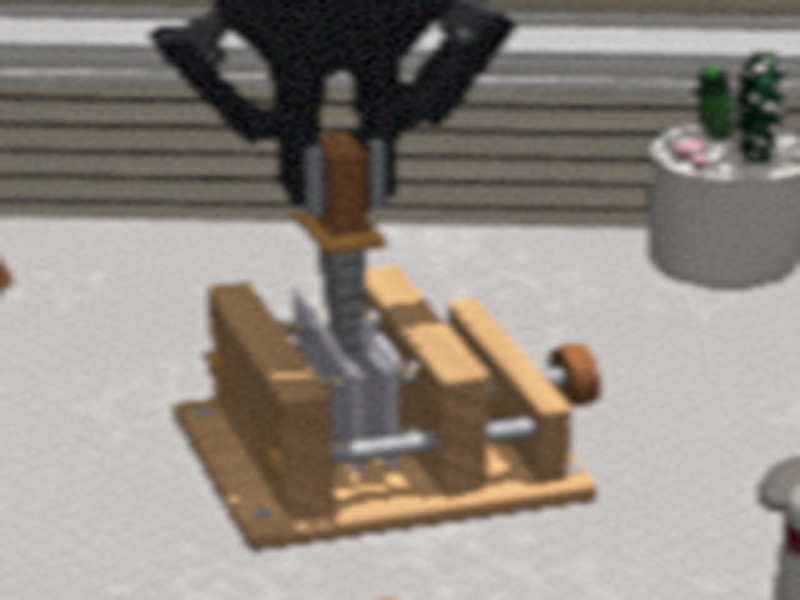

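```bash
 python3 -m pendant '[[[0,0,0],[0,0.2,0.01],0],[[0,0,0],[0,0.2,0],0],[[0,0,0],[0,0.15,0],0],[[0,0,0],[0,0,0],0],[[0,0,0],[0,0,0],0],[[0,0,0],[0,0,0],0]]'; python3 go.py 0.474 0.113 0.130 19.7
python3 -m pendant '[[[0,0,0],[0,0.15,0],0],[[0,0,0],[0,0.1,0],0],[[0,0,0],[0,0,0],0],[[0,0,0],[0,0,0],0]]'; python3 go.py 0.474 0.113 0.130 19.7
```

```text
t: 11.33
tcp_pos: [0.4741, 0.1126, 0.1451]
tool_rot: [-1.353, 0.952, -0.953]
contact_force: [-0.8, -1.3, -0.3]
gripper_width: 0.181
t 11.3333 tcp [0.4741 0.1126 0.1451] zaxis [ 9.415e-01  3.369e-01 -1.000e-04] ydown [ 1.e-04 -7.e-04 -1.e+00] F [-0.77 -1.34 -0.25] w 0.181
turn [ 0.001 -0.002  0.007] shift(now axes) [-0.016  0.605  0.003] shift(target axes) [-0.015  0.605  0.003]
t: 11.67
tcp_pos: [0.4741, 0.1126, 0.1385]
tool_rot: [-1.353, 0.952, -0.953]
contact_force: [-0.3, -0.7, 1.5]
gripper_width: 0.179
t 11.6667 tcp [0.4741 0.1126 0.1385] zaxis [9.415e-01 3.370e-01 1.000e-04] ydown [ 4.e-04 -7.e-04 -1.e+00] F [-0.3  -0.66  1.48] w 0.179
turn [-0.001 -0.001  0.008] shift(now axes) [-0.016  0.34   0.001] shift(target axes) [-0.016  0.34   0.001]
```

```bash
cat > favg.py <<'E'
from rig import r, vision
from h import *
import sys
F=[]
for i in range(int(sys.argv[1])):
    vision.camera("side"); s=r.get_state(); F.append(np.r_[s["contact_force"],s["moment"]])
F=np.array(F); M=R.from_rotvec(s["tool_rot"]).as_matrix()
print("t",s["t"],"tcp",s["tcp_pos"].round(4),"tipz",round(s["tcp_pos"][2]-.0958,4),"Ftool x,y,z",(M.T@F[:,:3].mean(0)).round(2),"sd",F[:,:3].std(0).round(2),"M",(M.T@F[:,3:].mean(0)).round(3))
E
python3 favg.py 8
python3 -m pendant '[[[0,0,0],[0,0.15,0],0],[[0,0,0],[0,0.12,0],0],[[0,0,0],[0,0,0],0],[[0,0,0],[0,0,0],0]]'; python3 favg.py 8
```

```text
t 12.0667 tcp [0.4741 0.1126 0.1386] tipz 0.0428 Ftool x,y,z [-0.17  1.83 -1.02] sd [0.37 0.37 0.54] M [-0.247  0.01  -0.022]
t: 12.4
tcp_pos: [0.4743, 0.1126, 0.1315]
tool_rot: [-1.352, 0.951, -0.953]
contact_force: [-2.1, -0.8, 0.6]
gripper_width: 0.182
t 12.8 tcp [0.4742 0.1126 0.1315] tipz 0.0357 Ftool x,y,z [ 0.29  2.35 -1.25] sd [0.35 0.41 0.78] M [-0.269 -0.01  -0.038]
```

```bash
python3 -m pendant '[[[0,0,0],[0,0.12,0],0],[[0,0,0],[0,0.08,0],0],[[0,0,0],[0,0,0],0],[[0,0,0],[0,0,0],0]]'; python3 favg.py 6; python3 - <<'E'
from rig import r, vision
from h import *
w=vision.camera("wrist")["pixels"]
cv2.imwrite("pics/w8.png",cv2.resize(w[120:270,260:390],None,fx=6,fy=4,interpolation=cv2.INTER_CUBIC))
cv2.imwrite("pics/w8f.png",w)
E
```

```text
t: 13.13
tcp_pos: [0.4745, 0.1126, 0.1266]
tool_rot: [-1.352, 0.951, -0.954]
contact_force: [-1.8, -1.6, 2.0]
gripper_width: 0.179
t 13.4333 tcp [0.4744 0.1126 0.1266] tipz 0.0308 Ftool x,y,z [-0.09  0.68 -1.8 ] sd [0.31 0.3  0.54] M [-0.405  0.041 -0.07 ]
```

View pics/w8.png

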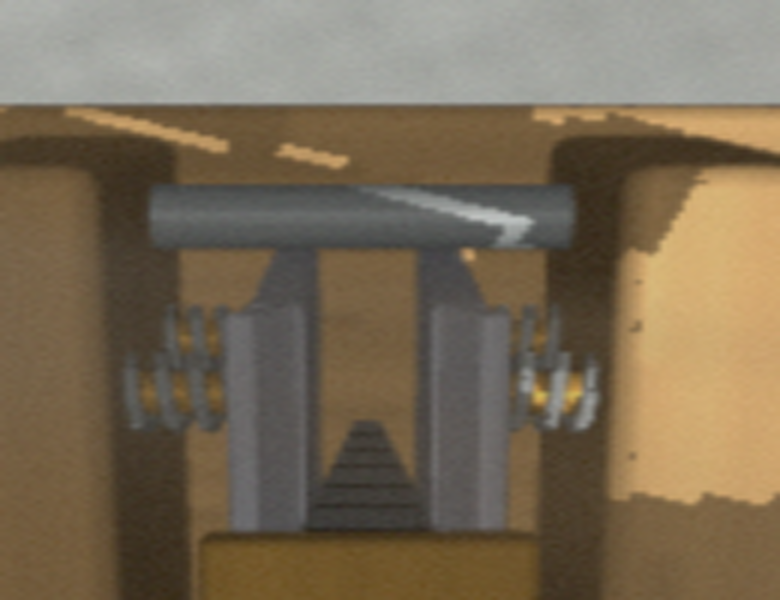

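```bash
python3 -m pendant '[[[0,0,0],[0,0,-0.04],0],[[0,0,0],[0,0,0],0],[[0,0,0],[0,0,0],0],[[0,0,0],[0,0,0],0]]'; python3 favg.py 10; python3 - <<'E'
from rig import r, vision
from h import *
w=vision.camera("wrist")["pixels"]
cv2.imwrite("pics/w9.png",cv2.resize(w[120:270,260:390],None,fx=6,fy=4,interpolation=cv2.INTER_CUBIC))
E
```

```text
t: 13.82
tcp_pos: [0.4738, 0.1124, 0.1266]
tool_rot: [-1.351, 0.95, -0.954]
contact_force: [-0.1, -0.2, -1.6]
gripper_width: 0.18
t 14.3167 tcp [0.4737 0.1124 0.1266] tipz 0.0308 Ftool x,y,z [ 0.32  1.7  -0.2 ] sd [0.45 0.5  0.45] M [-0.02   0.029 -0.034]
```

View pics/w9.png

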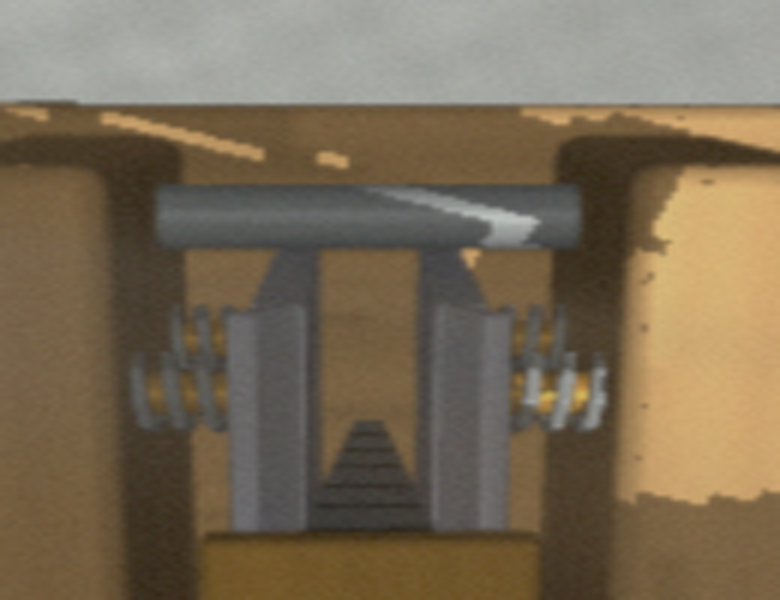

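```bash
python3 -m pendant '[[[0,0,0],[0,0.1,0],0],[[0,0,0],[0,0.06,0],0],[[0,0,0],[0,0,0],0],[[0,0,0],[0,0,0],0],[[0,0,0],[0,0,0],0]]'; python3 favg.py 10; python3 go.py .474 .113 .1226 19.7; python3 - <<'E'
from rig import r, vision
from h import *
w=vision.camera("wrist")["pixels"];s=vision.camera("side")["pixels"]
a=cv2.resize(w[120:270,260:390],(400,450),interpolation=cv2.INTER_CUBIC)
b=cv2.resize(s[110:270,220:380],(400,450),interpolation=cv2.INTER_CUBIC)
cv2.imwrite("pics/w10.png",np.hstack([a,b]))
E
```

```text
t: 14.78
tcp_pos: [0.474, 0.1124, 0.1228]
tool_rot: [-1.351, 0.95, -0.955]
contact_force: [-0.6, 0.1, 1.4]
gripper_width: 0.182
t 15.2833 tcp [0.474  0.1124 0.1228] tipz 0.027 Ftool x,y,z [ 0.14 -1.32 -1.11] sd [0.4  0.42 0.68] M [-0.196  0.     0.018]
t 15.2833 tcp [0.474  0.1124 0.1228] zaxis [0.9415 0.337  0.0032] ydown [ 3.5e-03 -4.0e-04 -1.0e+00] F [-0.9  -0.44  2.14] w 0.184
turn [-0.03  -0.001  0.015] shift(now axes) [-0.024  0.008  0.008] shift(target axes) [-0.024  0.008  0.008]
```

View pics/w10.png

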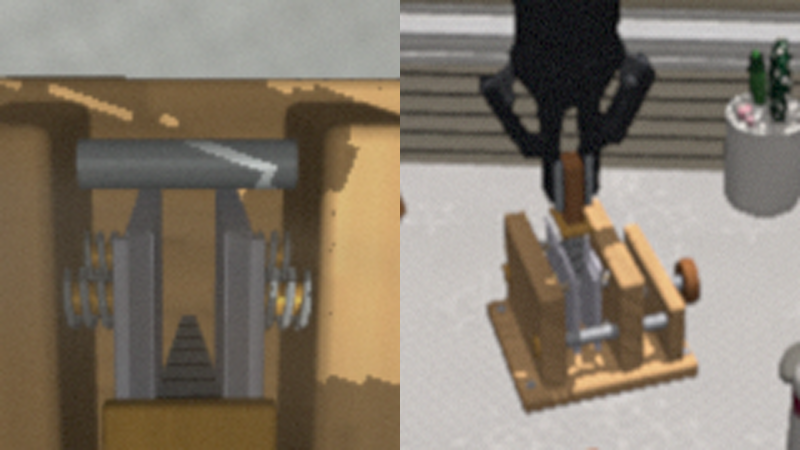

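```bash
python3 -m pendant '[[[0,0,0],[0,0,-0.015],0],[[0,0,0],[0,0,0],0],[[0,0,0],[0,0,0],0],[[0,0,0],[0,0,0],0],[[0,0,0],[0,0,0],0],[[0,0,0],[0,0,0],0]]'; python3 favg.py 10; python3 go.py .474 .113 .1226 19.7
```

```text
t: 15.88
tcp_pos: [0.4738, 0.1123, 0.1228]
tool_rot: [-1.35, 0.949, -0.955]
contact_force: [-0.1, 0.5, 1.4]
gripper_width: 0.177
t 16.3833 tcp [0.4738 0.1123 0.1228] tipz 0.027 Ftool x,y,z [ 0.02 -0.76 -0.44] sd [0.66 0.36 0.55] M [-0.053 -0.006  0.004]
t 16.3833 tcp [0.4738 0.1123 0.1228] zaxis [0.9415 0.337  0.0036] ydown [ 3.9e-03 -2.0e-04 -1.0e+00] F [ 0.52 -0.37  0.66] w 0.177
turn [-0.035 -0.001  0.015] shift(now axes) [-0.024  0.008  0.018] shift(target axes) [-0.024  0.008  0.018]
```

Side forces are balanced, the tool is upright within 0.3°, and the arm is at rest, so I'm handing in.

```bash
python3 -c "
from rig import r
print(r.hand_in())"
```

```text
the job is handed in; nothing more can be done
None
```

I lifted the gauge from its block by the handle and slid the blade straight down into the gap about midway along the plates. I handed in at about 16.4 s, still holding it with the grip set to 50 N; no verdict was reported.

**Position:** the tip is at about z = 27 mm, 59 mm below the plate edges. That depth comes from the tool position and the gauge's height in the grip, so it could be 1–2 mm off. The tool was 0.2° from vertical, and its yaw matched the 19.7° I measured for the press. I did not measure the gauge's own tilt in the grip.

**Plates:** both had moved back with the blade in the wrist images. I estimate 1.5–2 mm each from the blade's thickness at that depth and from how far the springs looked compressed, since the joints can't be read directly. The gap works out at about 8–9 mm.

**Centring:** on the way down the gauge pressed harder on the plate with the knob side. I shifted it twice (about 1 mm, then 0.4 mm), and the net sideways force fell to about 0.4 N, which is within the sensor noise.

**Disagreements and gaps:**
- The side camera showed both the tip and the gap mouth about 1.7 pixels off what I predicted. The offset was the same for both, so I treated it as calibration error.
- The vertical force reading was noisy and changed sign, so I did not use it to judge depth.
- I did not re-measure the paint bottle, grey stone or ladybird stone at the end. The gripper never worked near them, and they looked undisturbed in the images where they showed.

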